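# Reject the tired board clamps

## Robot

A 6-joint arm with a two-finger parallel gripper is mounted at the origin on the work surface. World frame = base frame: x ahead of the robot, y to its left, z up, the work surface at z = 0. Lengths are in m, angles in rad, forces in N, time in s.
With the tool pointing down it reaches from about 0.3 to 0.85 m from the base axis. Payload 5.4 kg.
Tool frame: the origin (TCP) lies at the very end of the fingers, on their centre line; the grasp point (between the pads) lies 19 mm behind it; z points along the fingers, x is the direction in which the jaws open and shut, and the axes are right-handed (so a half turn about z gives the same grasp; the last joint's range is limited). The gripper opens to 85 mm and grips with 20 to 120 N. Pads are 22 mm wide; open, the fingers measure 114 mm over their backs; the gripper's body (76 mm by 85 mm) begins 54 mm behind the grasp point. The pads swing forward as they close: fully open they stand 13 mm farther back than shut.
Start: joints at [-1.365, 0.158, 1.597, -0, 1.386, -0.21], TCP at [0.232, -0.526, 0.2] pointing down, gripper open.
Joint ranges: [-2.91, 2.91], [-0.94, 2.29], [0.18, 2.7], [-1.29, 4.43], [0.17, 2.64], [-3, 3]. Speed limits (rad/s): [2.57, 2.57, 3.14, 3.14, 3.14, 3.14].

## Interface

Orientations are given as a unit quaternion [x, y, z, w].
In Python, from rig import arm gives the robot as it stands.
- The arm moves only by the tool carry_out, never from a script. Its argument "commands" is one flat list of numbers, 4 for each row, row after row: the shift along the tool's x, y, z in cm, then the turn about the tool's z in rad. A call has 1 to 12 rows; each row shifts and turns the commanded pose from where the row before left it, along the tool's axes as they then stand; what a row does not reach is not made up. A row lasts 1/12 s, in which the tool goes at most 41.7 mm and 7.16 degrees, less where a joint would pass 70% of its speed; a pose out of reach is approached as far as the arm can. A call with a gripper value outside its range is refused whole. "claw" is the opening, from 0 (shut) to 1 (fully open), set as the call begins (left out, the last holds). The fingers move at their own pace and stop on an object; "squeeze" is the grip in N (left out, the last holds). Time passes only in rows, so rows that do not move let the fingers close. It gives the time, the measured TCP pose, the force and the opening at its end, in the units of the state.
- arm.sense(): the state, without advancing time (a new reading comes with each control period).
- arm.capture(name): name is "side" or "top"; returns a dict with "image" (420x560x3 uint8, blue, green, red), "depth" (420x560 float32, m along the optical axis (not along the pixel's ray), 0 where there is no reading), "fx", "fy", "cx", "cy" (pixels), "distortion" ([k1, k2, p1, p2, k3] as OpenCV has them; the pictures are not rectified), "rvec" (rotation vector, rad) and "tvec" (3), from world to camera coordinates, as OpenCV has them. Camera axes: x right, y down, z forward; pixel columns grow to the right and rows downward; lengths in m; the calibration is good to about 2 mm. A picture is of the moment at which its call begins.
- arm.close_job(): hands the job in, once; it reports no verdict.
The state is a dict: "clock": time; "joint_positions": joint angles; "joint_velocities": joint speeds; "joint_torque": joint torques, N m; "position": TCP position; "orientation": TCP orientation; "force": force on the tool from outside, world axes, zero at the start; "moment": the same for the moment, N m; "grip_width": finger opening in m.
Only numpy, scipy, OpenCV 4.12 (cv2) and the standard library are available. Lean on these libraries where they do the work, as an engineer would, in place of code of your own. Each camera call takes 0.05 s, during which the arm holds its last target.

## Task

Some of the four spring clamps on the mat have tired springs, which cannot be seen but only felt by squeezing their tails. Put every weak clamp into the grey scrap bin, leave the sound ones lying where they are, and do not disturb the other things on the bench.

Things in the scene. Friction and masses are not known exactly. Their poses are not given: they have to be found in the camera images.
- clip_a_mid (a point): black plastic spring clamp lying on its side, 93 mm long, 24 mm high; all four look alike, only the hidden springs differ. This point is the pivot pin, half-way up (12 mm over the table). Its +x axis runs along the clamp to the closed jaws (tips 45 mm ahead), -x to the two splayed tails (ends 48 mm behind), z is up. Which clamps are weak changes from run to run
- clip_b_mid (a point): another such clamp, point and axes as for clip_a_mid. Each clamp is squeezed across its y at the tails, 30 mm behind the pin, where they measure 50 mm over the outsides (free tail: 12 to 48 mm behind the pin, 4 mm thick, faces splayed by 9 degrees at rest); fully squeezed, about 32 mm. Mass 42 to 60 g
- clip_c_mid (a point): another such clamp, point and axes as for clip_a_mid. A sound spring pushes back at the tails with about 12 N at the first movement, 22 N half-way and over 30 N fully squeezed, so a 20 N squeeze stalls with the tails about 41 mm wide
- clip_d_mid (a point): another such clamp, point and axes as for clip_a_mid. A weak spring pushes back with about 2 N at the first movement and 6 N fully squeezed, so a 20 N squeeze takes the tails all the way in, to about 32 mm. Let go, the tails of every clamp spring back
- scrap_bin: open grey plastic box, empty at the start, 200 mm along its x, 160 mm along its y, 50 mm high, walls and floor 4 mm, fixed to the table; origin at the centre of its underside, z up; it stands on the left or on the right
- fixture: low black test fixture with a green circuit board on it, 200 x 160 x 48 mm, fixed, on the side opposite the bin; origin at the centre of its underside
- capacitor: upright aluminium can capacitor, 22 mm across, 30 mm high, standing loose among the clamps; origin at the centre of its underside
- jar: paste jar, 52 mm across, 55 mm high, behind the clamps; origin at the centre of its underside
- screwdriver: screwdriver, 170 mm long, lying behind the clamps; origin under its middle
- brush: cleaning brush, 170 mm long, lying behind the clamps; origin under its middle
Mind the look-alikes: they are no part of the job. What is shaped like the part that bears clip_d_mid but purple or yellow is not meant.

How it is judged:
At the end, for the whole second after the job is handed in: Weak clamps (weak_1, weak_2; feel which of clip_a to clip_d they are) at rest in the scrap bin, pivot within its walls, underside less than 50 mm up; sound ones (sound_1, sound_2) at rest flat on the mat, pivot within 60 mm of its start (x of weak_1 in the frame of scrap_bin between -0.1 and 0.1 m and y of weak_1 in the frame of scrap_bin between -0.08 and 0.08 m and z of each of weak_1, weak_2 in the frame of scrap_bin below 0.05 m and linear speed of each of weak_1, weak_2, sound_1, sound_2 below 0.03 m/s and x of weak_2 in the frame of scrap_bin between -0.1 and 0.1 m and y of weak_2 in the frame of scrap_bin between -0.08 and 0.08 m and distance of each of sound_1, sound_2 from where it was at the start of the episode below 0.06 m and height (world z) of each of sound_1, sound_2 below 0.015 m and angle between each of sound_1, sound_2's own z axis and vertical below 0.3 rad); the robot touches nothing.
It fails at once if a bystander (capacitor, jar, screwdriver or brush) is moved by more than 40 mm (distance of any of capacitor, jar, screwdriver, brush from where it was at the start of the episode above 0.04 m).
It also fails if it takes over 61 s, if anything falls off the work surface, if the arm or the gripper's body presses on something with over 40 N, if the wrist force passes 120 N, or if a joint passes its speed limit or range.

## Working session

There is one attempt and no reset: what is moved stays moved. The work goes in short steps, Python scripts to look and compute and a tool call to move; the robot and the scene stay as the last step left them, time stands still between calls to the robot, and variables do not carry over. Pictures are saved under pics/ and viewed, and the job is handed in when it is done.

Besides the shell and the picture viewer there is one more tool, called by a JSON object that holds its "name" and its "arguments". carry_out: Moves the arm, as the interface text tells. Its arguments: {"type":"object","properties":{"commands":{"type":"array"},"claw":{"type":"number"},"squeeze":{"type":"number"}},"required":["commands"]}

```bash
mkdir -p pics; ls
cat > h.py <<'E'
import numpy as np,cv2
from rig import arm
def K(c): return np.array([[c["fx"],0,c["cx"]],[0,c["fy"],c["cy"]],[0,0,1.]]),np.array(c["distortion"],float)
def ray(c,uv):
    k,d=K(c); p=cv2.undistortPoints(np.array(uv,float).reshape(-1,1,2),k,d).reshape(-1,2)
    R=cv2.Rodrigues(np.array(c["rvec"],float))[0]; t=np.array(c["tvec"],float).ravel()
    return -R.T@t, np.c_[p,np.ones(len(p))]@R
def plane(c,uv,z):
    o,d=ray(c,uv); return o+d*((z-o[2])/d[:,2])[:,None]
def proj(c,P):
    k,d=K(c); return cv2.projectPoints(np.array(P,float).reshape(-1,1,3),np.array(c["rvec"],float),np.array(c["tvec"],float),k,d)[0].reshape(-1,2)
E
python3 - <<'E'
from h import *
import pickle
for n in("top","side"):
    c=arm.capture(n); cv2.imwrite(f"pics/{n}0.png",c["image"]); pickle.dump(c,open(n+"0.pkl","wb"))
    o,_=ray(c,[[0,0]]);print(n,o,c["fx"])
s=arm.sense();print(s)
E
```

```text
pics
top [ 0.33603908 -0.0069536   1.14802372] 445.82070216462455
side [0.38426365 0.7489204  0.62612099] 388.11315993769546
{'clock': 0.1, 'joint_positions': array([-1.36514498e+00,  1.59032569e-01,  1.59814678e+00,  1.34331091e-05,
        1.38618195e+00, -2.10107246e-01]), 'joint_velocities': array([ 0.00026345, -0.00121887, -0.00140813, -0.00040809, -0.00290542,
       -0.00176256]), 'joint_torque': array([ 5.37065876e-05, -3.96992648e+01, -3.32337070e+01, -2.20480219e-04,
        4.27218620e-03, -3.24201244e-05]), 'position': array([ 0.23208718, -0.52541476,  0.19876898]), 'orientation': array([ 8.37818790e-01, -5.45947702e-01, -6.19236437e-04, -6.31358415e-04]), 'force': array([-0.0898215 , -0.2371865 , -0.57352282]), 'moment': array([-0.00268357,  0.01233467, -0.01693463]), 'grip_width': 0.08520031965571441}
```

View pics/top0.png

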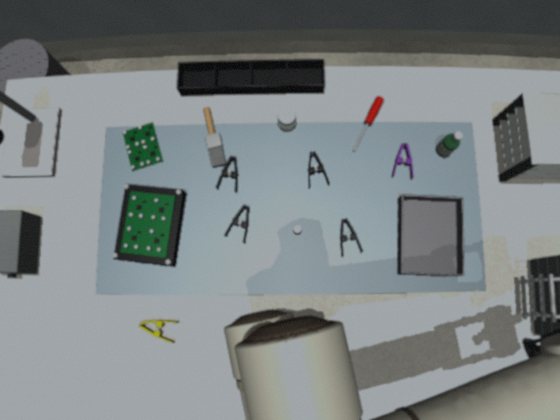

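View pics/side0.png

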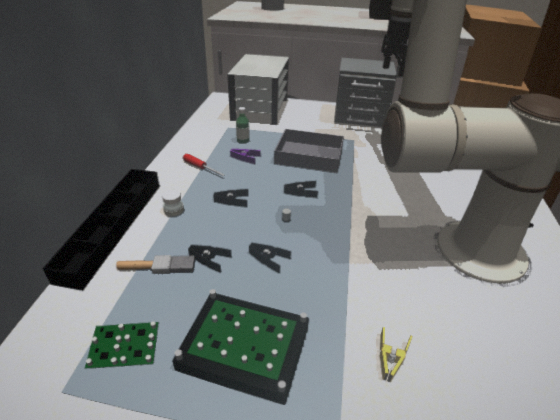

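The top view shows four black clamps near (230,174), (317,168), (240,222) and (348,237). The bin is at (430,235) on the right, and the capacitor at (297,229). The purple and yellow clamps are decoys. Next I'll measure the four.

Run:
```python
from h import *
import pickle
c=pickle.load(open("top0.pkl","rb"));im=c["image"]
crop=im[140:270,205:375];cv2.imwrite("pics/crop0.png",cv2.resize(crop,None,fx=4.5,fy=4.5,interpolation=cv2.INTER_CUBIC))
m=((im.max(2)<75)*255).astype(np.uint8)
n,l,st,ce=cv2.connectedComponentsWithStats(m)
for i in range(1,n):
    x,y,w,h,a=st[i]
    if 205<x<375 and 140<y<270 and a>40:
        v,u=np.where(l==i); P=plane(c,np.c_[u,v],0.018)[:,:2]
        (cc,wh,an)=cv2.minAreaRect(P.astype(np.float32)*1000)
        mu=P.mean(0);ev,V=np.linalg.eigh(np.cov((P-mu).T));ax=V[:,1]
        print(a,st[i],mu.round(4),"rect",np.round(cc,1),np.round(wh,1),"ax",np.degrees(np.arctan2(ax[1],ax[0])).round(1), c["depth"][l==i].min())
for nm,uv in dict(bin=(430,235),cap=(297,229)).items(): print(nm,plane(c,[uv],0.03))
print("bin corners",plane(c,[(399,197),(462,197),(399,275),(463,275)],0.05).round(3))
```

```text
100 [310 152  19  32 100] [ 0.6527 -0.0823] rect [644.3 -83.5] [92.2 18.2] ax -154.2 1.1485916
199 [217 157  21  34 199] [0.6404 0.1548] rect [633.6 157.8] [51.5 89.2] ax 170.6 0.0
42 [308 164   7  11  42] [ 0.6385 -0.0613] rect [642.3 -61. ] [27.5 15.3] ax -167.1 1.1528893
159 [226 206  23  30 159] [0.5098 0.1231] rect [508.  130.7] [52.7 78.1] ax 149.7 0.0
143 [341 219  21  32 143] [ 0.4707 -0.153 ] rect [ 468.4 -160.2] [51. 79.] ax -156.5 0.0
3501 [ 373  256  187  164 3501] [ 0.1971 -0.575 ] rect [ 140.6 -518.7] [223.5 645.2] ax 129.0 0.0
bin [[ 0.46224694 -0.36135459  0.03      ]]
cap [[ 0.48253586 -0.02252922  0.03      ]]
bin corners [[ 0.558 -0.281  0.05 ]
 [ 0.556 -0.446  0.05 ]
 [ 0.362 -0.271  0.05 ]
 [ 0.358 -0.434  0.05 ]]
```

```bash
sleep 1
```

```text
(no output)
```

View pics/crop0.png

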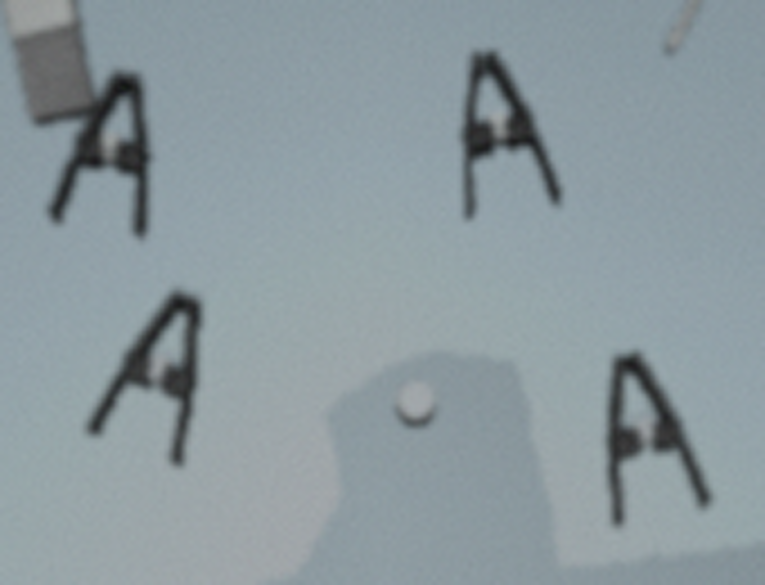

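Run:
```python
from h import *
import pickle
c=pickle.load(open("top0.pkl","rb"))
Q=dict(A=[(127,76),(56,218),(141,236)],B=[(486,55),(468,216),(557,203)],C=[(188,295),(95,432),(178,462)],D=[(628,355),(618,523),(706,504)])
for n,q in Q.items():
    uv=(np.array(q)+.5)/4.5-.5+[205,140]
    P=plane(c,uv,0.02)[:,:2]; mt=P[1:].mean(0); ax=P[0]-mt; L=np.linalg.norm(ax); ax/=L
    piv=P[0]-.045*ax; sq=piv-.033*ax
    print(n,"L",L.round(4),"span",np.linalg.norm(P[1]-P[2]).round(4),"tip",P[0].round(4),"piv",piv.round(4),"sq30",(piv-.03*ax).round(4),"yaw",np.degrees(np.arctan2(ax[1],ax[0])).round(1))
s=arm.sense()
from scipy.spatial.transform import Rotation as R
M=R.from_quat(s["orientation"]).as_matrix();print(M.round(3))
```

```text
A L 0.0918 span 0.0509 tip [0.6785 0.1436] piv [0.6342 0.1512] sq30 [0.6046 0.1563] yaw -9.7
B L 0.0939 span 0.052 tip [ 0.688  -0.0669] piv [ 0.6434 -0.0733] sq30 [ 0.6137 -0.0775] yaw 8.1
C L 0.0919 span 0.0506 tip [0.5474 0.1069] piv [0.5047 0.1211] sq30 [0.4762 0.1306] yaw -18.4
D L 0.0919 span 0.051 tip [ 0.5094 -0.1439] piv [ 0.4651 -0.1519] sq30 [ 0.4356 -0.1573] yaw 10.3
[[ 0.404 -0.915 -0.   ]
 [-0.915 -0.404  0.002]
 [-0.002 -0.    -1.   ]]
```

```bash
cat >> h.py <<'E'
from scipy.spatial.transform import Rotation as Rn
def plan(x,y,z,xang_deg):
    s=arm.sense();M=Rn.from_quat(s["orientation"]).as_matrix();p=s["position"]
    a0=np.arctan2(M[1,0],M[0,0]); d=(np.radians(xang_deg)-a0+np.pi/2)%np.pi-np.pi/2
    a=a0+d; X=np.array([np.cos(a),np.sin(a)]);Y=np.array([X[1],-X[0]]); D=np.array([x,y])-p[:2]
    print("clock %.2f"%s["clock"],"turn %.3f"%-d,"then shift cm x %.2f y %.2f z %.2f"%(D@X*100,D@Y*100,(p[2]-z)*100),"gw %.4f"%s["grip_width"],"F",s["force"].round(1),"j6 %.2f"%s["joint_positions"][5])
E
python3 -c "
from h import *
plan(.4356,-.1573,.12,-79.7)"
```

```text
clock 0.10 turn 0.236 then shift cm x -32.58 y -26.61 z 7.88 gw 0.0852 F [-0.1 -0.2 -0.6] j6 -0.21
```

{"name": "carry_out", "arguments": {"commands": [0,0,0,0.118,0,0,0,0.118,-3.0,-2.4,0,0,-3.0,-2.4,0,0,-3.0,-2.4,0,0,-3.0,-2.4,0,0,-3.0,-2.4,0,0,-3.0,-2.4,0,0,-3.0,-2.4,0,0,-3.0,-2.4,0,0,-3.0,-2.4,0,0,-3.0,-2.4,0,0], "claw": 1, "squeeze": 20}}

```text
clock: 1.1
position: [0.415, -0.186, 0.1994]
orientation: [0.768, -0.641, -0.0, -0.0]
force: [1.2, -1.0, -0.9]
grip_width: 0.0853
```

```bash
python3 -c "
from h import *
plan(.4356,-.1573,.12,-79.7)"
```

```text
clock 1.10 turn -0.000 then shift cm x -2.45 y -2.54 z 7.94 gw 0.0853 F [ 1.2 -1.  -0.9] j6 0.70
```

{"name": "carry_out", "arguments": {"commands": [-1.0,-0.9,2.5,0,-1.0,-0.9,2.5,0,0,0,2.5,0,0,0,0,0,0,0,0,0,0,0,0,0]}}

```text
clock: 1.6
position: [0.4293, -0.1658, 0.126]
orientation: [0.768, -0.641, 0.001, 0.0]
force: [0.7, -0.5, 1.1]
grip_width: 0.0854
```

Run:
```python
from h import *
plan(.4356,-.1573,.005,-79.7)
c=arm.capture("top");cv2.imwrite("pics/t1.png",cv2.resize(c["image"][130:280,200:400],None,fx=4,fy=4,interpolation=cv2.INTER_CUBIC))
c=arm.capture("side");cv2.imwrite("pics/s1.png",cv2.resize(c["image"][120:270,200:400],None,fx=4,fy=4,interpolation=cv2.INTER_CUBIC))
```

```text
clock 1.60 turn -0.001 then shift cm x -0.72 y -0.77 z 12.10 gw 0.0854 F [ 0.7 -0.5  1.1] j6 0.76
```

View pics/s1.png

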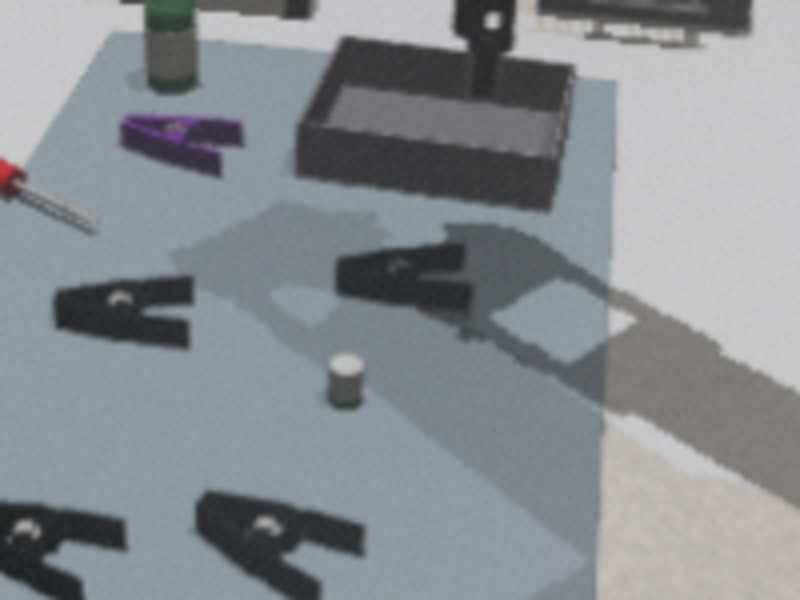

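The side crop shows the fingers still above clamp D, which lies at (400,275), with nothing in the way below. I'll go down.

{"name": "carry_out", "arguments": {"commands": [-0.7,-0.7,2.0,0,0,0,2.0,0,0,0,2.0,0,0,0,2.0,0,0,0,2.0,0,0,0,1.0,0,0,0,0.6,0,0,0,0,0,0,0,0,0]}}

```text
clock: 2.45
position: [0.4353, -0.1576, 0.0098]
orientation: [0.768, -0.641, 0.001, -0.0]
force: [1.1, -0.5, -0.1]
grip_width: 0.0857
```

```bash
python3 -c "
from h import *
plan(.4356,-.1573,.005,-79.7)"
```

```text
clock 2.45 turn -0.000 then shift cm x -0.02 y -0.04 z 0.48 gw 0.0857 F [ 1.1 -0.5 -0.1] j6 0.78
```

{"name": "carry_out", "arguments": {"commands": [0,0,0.4,0,0,0,0,0,0,0,0,0,0,0,0,0,0,0,0,0,0,0,0,0,0,0,0,0,0,0,0,0,0,0,0,0,0,0,0,0,0,0,0,0,0,0,0,0], "claw": 0, "squeeze": 20}}

```text
clock: 3.45
position: [0.4345, -0.1569, 0.0047]
orientation: [0.768, -0.641, -0.0, -0.0]
force: [0.6, -0.2, 0.4]
grip_width: 0.0001
```

{"name": "carry_out", "arguments": {"commands": [0,0,0,0,0,0,0,0,0,0,0,0,0,0,0,0,0,0,0,0,0,0,0,0]}}

```text
clock: 3.95
position: [0.4345, -0.1569, 0.0047]
orientation: [0.768, -0.641, -0.0, 0.0]
force: [0.2, 0.4, 0.2]
grip_width: -0.0
```

Run:
```python
from h import *
plan(.4356,-.1573,.005,-79.7)
c=arm.capture("side");cv2.imwrite("pics/s2.png",cv2.resize(c["image"][120:270,200:400],None,fx=4,fy=4,interpolation=cv2.INTER_CUBIC))
```

```text
clock 3.95 turn 0.000 then shift cm x 0.06 y -0.10 z -0.03 gw -0.0000 F [0.2 0.4 0.2] j6 0.78
```

View pics/s2.png

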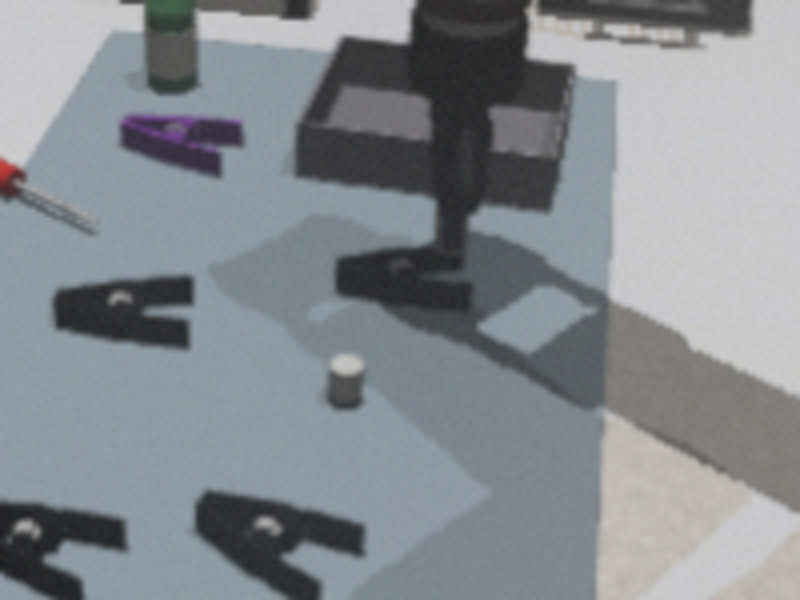

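Run:
```python
from h import *
c=arm.capture("side");print(proj(c,[[0.4345,-.1569,.0047],[.4345,-.1569,.03]]),(proj(c,[[0.4345,-.1569,.0047],[.4345,-.1569,.03]])-[200,120])*4)
ax=np.array([np.cos(np.radians(10.3)),np.sin(np.radians(10.3))]);n=np.array([-ax[1],ax[0]]);p=np.array([.4651,-.1519])
T=[np.r_[p-.048*ax+k*.028*n,z] for k in(1,-1) for z in (0,.024)]+[np.r_[p+.045*ax,.012],np.r_[p,.024]]
print((proj(c,T)-[200,120])*4)
c=arm.capture("top");cv2.imwrite("pics/t2.png",cv2.resize(c["image"][140:280,205:405],None,fx=4,fy=4,interpolation=cv2.INTER_CUBIC))
```

```text
[[311.3573478  190.96883329]
 [312.02863893 183.49273762]] [[445.4293912  283.87533314]
 [448.1145557  253.97095048]]
[[472.27483544 312.40485133]
 [475.23569972 283.9427059 ]
 [465.50145616 267.09193794]
 [468.24070941 239.20190598]
 [338.09612577 273.12770737]
 [403.10532238 259.95560728]]
```

View pics/t2.png

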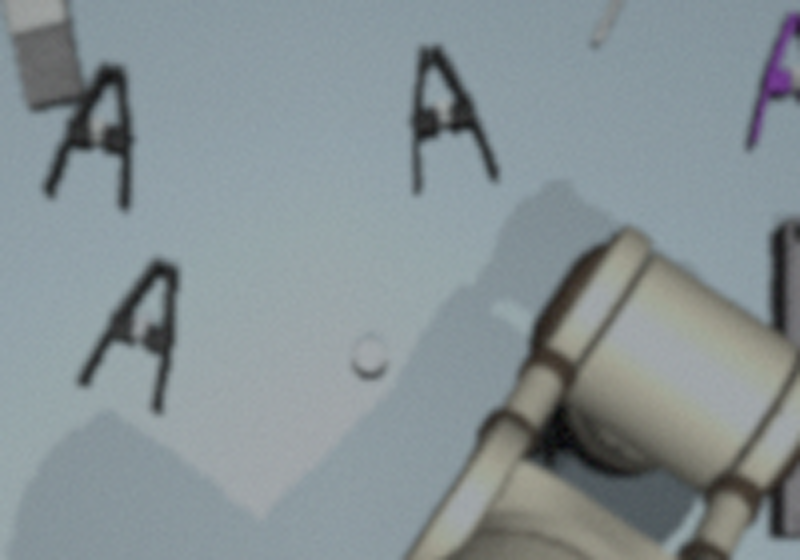

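{"name": "carry_out", "arguments": {"commands": [0,0,-2.0,0,0,0,-2.0,0,0,0,0,0]}}

```text
clock: 4.35
position: [0.437, -0.1586, 0.0482]
orientation: [0.768, -0.641, 0.003, -0.0]
force: [0.5, -0.2, 0.8]
grip_width: 0.0002
```

{"name": "carry_out", "arguments": {"commands": [0,0,0,0,0,0,0,0,0,0,0,0,0,0,0,0,0,0,0,0,0,0,0,0], "claw": 1}}

```text
clock: 4.85
position: [0.4341, -0.1566, 0.0442]
orientation: [0.768, -0.641, -0.001, 0.0]
force: [0.5, 0.1, -0.3]
grip_width: 0.0723
```

Run:
```python
from h import *
s=arm.sense();p=s["position"];print(p,s["grip_width"])
M=Rn.from_quat(s["orientation"]).as_matrix()
c=arm.capture("side")
print((proj(c,[p,p+.0425*M[:,0],p-.0425*M[:,0]])-[240,90])*5)
cv2.imwrite("pics/s3.png",cv2.resize(c["image"][90:210,240:380],None,fx=5,fy=5,interpolation=cv2.INTER_CUBIC))
```

```text
[ 0.43410595 -0.15663871  0.04417871] 0.07226807181366521
[[362.721368   446.39252952]
 [357.0181452  405.75672448]
 [368.78508482 489.71477734]]
```

View pics/s3.png

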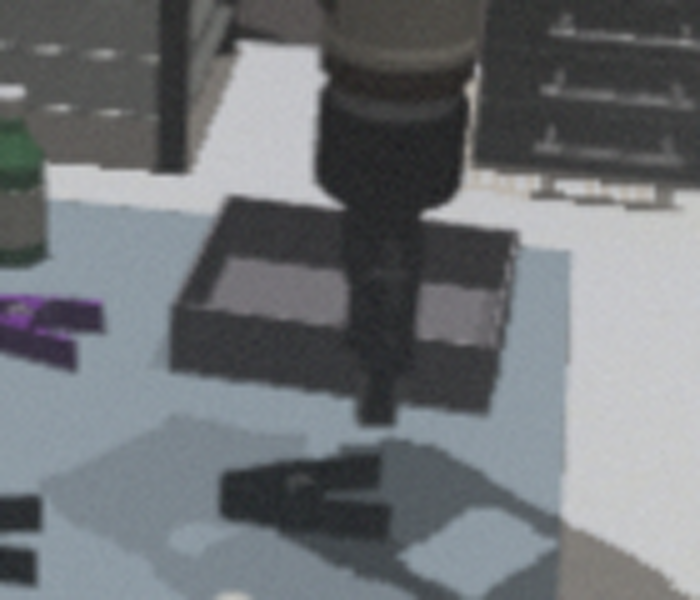

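The closed fingertip appears about 25 mm higher in the side view than the reported TCP implies. That would explain closing over the top of the tails. I'll check it with depth once the fingers are shut and still.

{"name": "carry_out", "arguments": {"commands": [0,0,0,0,0,0,0,0,0,0,0,0,0,0,0,0,0,0,0,0,0,0,0,0,0,0,0,0,0,0,0,0,0,0,0,0], "claw": 0}}

```text
clock: 5.65
position: [0.4345, -0.1569, 0.0447]
orientation: [0.768, -0.641, 0.0, -0.0]
force: [0.1, 1.1, -0.1]
grip_width: -0.0003
```

Run:
```python
from h import *
s=arm.sense();p=s["position"];print(p,s["grip_width"])
c=arm.capture("side")
print((proj(c,[p])-[240,90])*5)
cv2.imwrite("pics/s4.png",cv2.resize(c["image"][90:210,240:380],None,fx=5,fy=5,interpolation=cv2.INTER_CUBIC))
R=cv2.Rodrigues(np.array(c["rvec"]))[0];t=np.array(c["tvec"]).ravel()
o,_=ray(c,[[0,0]])
for v in range(155,192,2):
  out=[]
  for u in (308,311,314,317,320):
    _,d=ray(c,[[u,v]]); out.append((o+d[0]*c["depth"][v,u]).round(3).tolist())
  print(v,out)
```

```text
[ 0.43448517 -0.15686239  0.04470216] -0.00034679846448419253
[[362.15149577 445.30110009]]
155 [[0.461, -0.286, 0.046], [0.443, -0.14, 0.129], [0.433, -0.103, 0.15], [0.426, -0.11, 0.147], [0.418, -0.103, 0.152]]
157 [[0.461, -0.281, 0.042], [0.442, -0.129, 0.129], [0.433, -0.112, 0.14], [0.425, -0.112, 0.141], [0.418, -0.116, 0.139]]
159 [[0.46, -0.277, 0.037], [0.441, -0.129, 0.123], [0.433, -0.124, 0.127], [0.426, -0.124, 0.128], [0.418, -0.131, 0.125]]
161 [[0.459, -0.277, 0.03], [0.442, -0.149, 0.106], [0.434, -0.143, 0.11], [0.426, -0.144, 0.11], [0.423, -0.279, 0.034]]
163 [[0.459, -0.277, 0.023], [0.442, -0.148, 0.1], [0.433, -0.139, 0.107], [0.425, -0.143, 0.105], [0.423, -0.278, 0.027]]
165 [[0.458, -0.276, 0.017], [0.441, -0.15, 0.093], [0.433, -0.142, 0.099], [0.425, -0.144, 0.098], [0.422, -0.278, 0.021]]
167 [[0.458, -0.279, 0.008], [0.441, -0.148, 0.088], [0.433, -0.147, 0.089], [0.425, -0.147, 0.091], [0.422, -0.28, 0.012]]
169 [[0.458, -0.28, 0.001], [0.44, -0.149, 0.081], [0.432, -0.142, 0.086], [0.424, -0.152, 0.081], [0.421, -0.278, 0.006]]
171 [[0.456, -0.267, 0
[... 621 characters left out ...]
 -0.177, 0.025], [0.431, -0.184, 0.022], [0.424, -0.217, 0.001], [0.415, -0.219, 0.001]]
183 [[0.447, -0.174, 0.019], [0.439, -0.177, 0.018], [0.43, -0.178, 0.018], [0.423, -0.206, 0.002], [0.414, -0.211, -0.0]]
185 [[0.446, -0.174, 0.012], [0.438, -0.173, 0.014], [0.43, -0.184, 0.008], [0.422, -0.197, 0.0], [0.413, -0.198, 0.001]]
187 [[0.446, -0.175, 0.005], [0.438, -0.179, 0.003], [0.429, -0.179, 0.004], [0.421, -0.187, 0.0], [0.412, -0.185, 0.003]]
189 [[0.446, -0.173, -0.001], [0.437, -0.173, 0.001], [0.429, -0.176, -0.0], [0.42, -0.177, 0.0], [0.412, -0.178, 0.0]]
191 [[0.442, -0.129, 0.022], [0.434, -0.13, 0.023], [0.426, -0.132, 0.023], [0.418, -0.133, 0.023], [0.411, -0.168, 0.001]]
```

View pics/s4.png

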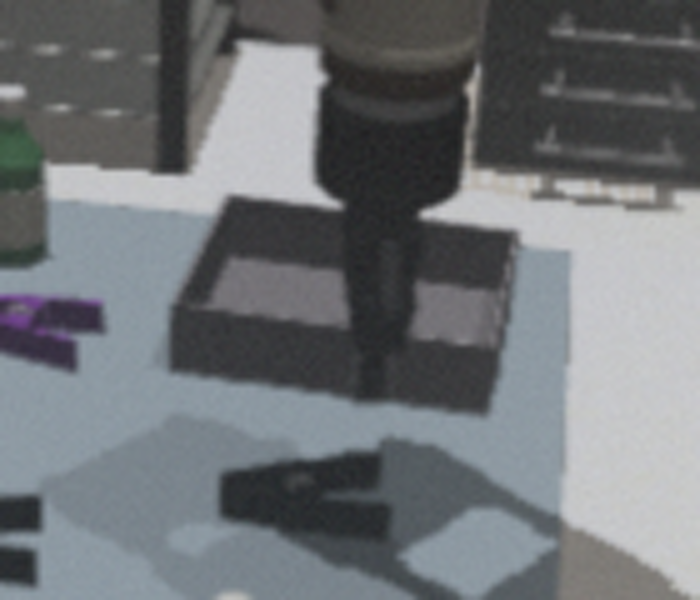

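Depth puts the shut fingertip at z≈0.079 while the reported TCP is 0.045. The true tip is therefore about 34 mm above the reported TCP, while x and y agree. I'll trust the cameras on height, with force checks as I go down.

{"name": "carry_out", "arguments": {"commands": [0,0,0,0,0,0,0,0,0,0,0,0,0,0,0,0,0,0,0,0,0,0,0,0,0,0,0,0,0,0,0,0,0,0,0,0,0,0,0,0], "claw": 1}}

```text
clock: 6.53
position: [0.4345, -0.1569, 0.0447]
orientation: [0.768, -0.641, 0.0, -0.0]
force: [0.1, -0.5, -0.0]
grip_width: 0.0855
```

{"name": "carry_out", "arguments": {"commands": [0,0,2,0,0,0,2,0,0,0,1,0,0,0,0.5,0,0,0,0.5,0,0,0,0,0,0,0,0,0,0,0,0,0]}}

```text
clock: 7.2
position: [0.4352, -0.1574, -0.0145]
orientation: [0.768, -0.641, 0.001, -0.0]
force: [0.2, 0.1, -0.0]
grip_width: 0.0854
```

Run:
```python
from h import *
plan(.4356,-.1573,-.03,-79.7)
c=arm.capture("side")
cv2.imwrite("pics/s5.png",cv2.resize(c["image"][90:210,240:380],None,fx=5,fy=5,interpolation=cv2.INTER_CUBIC))
```

```text
clock 7.20 turn 0.000 then shift cm x -0.00 y -0.04 z 1.55 gw 0.0854 F [ 0.2  0.1 -0. ] j6 0.78
```

View pics/s5.png

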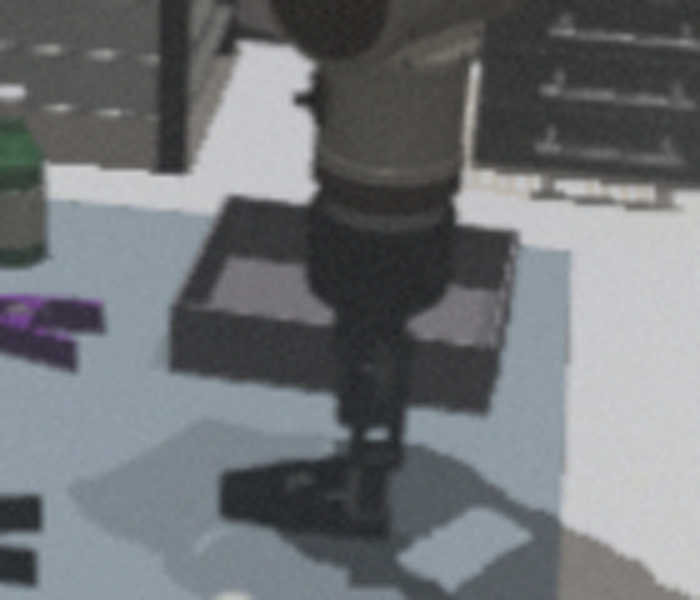

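No contact at reported z -0.0145, and the near finger is in front of the near tail at crop (365,515), so the bias is real. I'll go 14 mm lower and squeeze.

{"name": "carry_out", "arguments": {"commands": [0,0,0.5,0,0,0,0.5,0,0,0,0.4,0,0,0,0,0]}}

```text
clock: 7.58
position: [0.4336, -0.1563, -0.0304]
orientation: [0.768, -0.641, -0.001, 0.0]
force: [-0.2, 0.8, 0.3]
grip_width: 0.0852
```

{"name": "carry_out", "arguments": {"commands": [0,0,0,0,0,0,0,0,0,0,0,0,0,0,0,0,0,0,0,0,0,0,0,0,0,0,0,0,0,0,0,0,0,0,0,0,0,0,0,0,0,0,0,0], "claw": 0, "squeeze": 20}}

```text
clock: 8.5
position: [0.4354, -0.1577, -0.0281]
orientation: [0.768, -0.641, 0.001, 0.0]
force: [-1.3, 0.0, 7.4]
grip_width: 0.0404
```

Run:
```python
from h import *
plan(.46,-.34,.1,-79.7)
c=arm.capture("side")
cv2.imwrite("pics/s6.png",cv2.resize(c["image"][90:210,240:380],None,fx=5,fy=5,interpolation=cv2.INTER_CUBIC))
```

```text
clock 8.50 turn 0.000 then shift cm x 18.38 y 0.84 z -12.81 gw 0.0404 F [-1.3  0.   7.4] j6 0.78
```

View pics/s6.png

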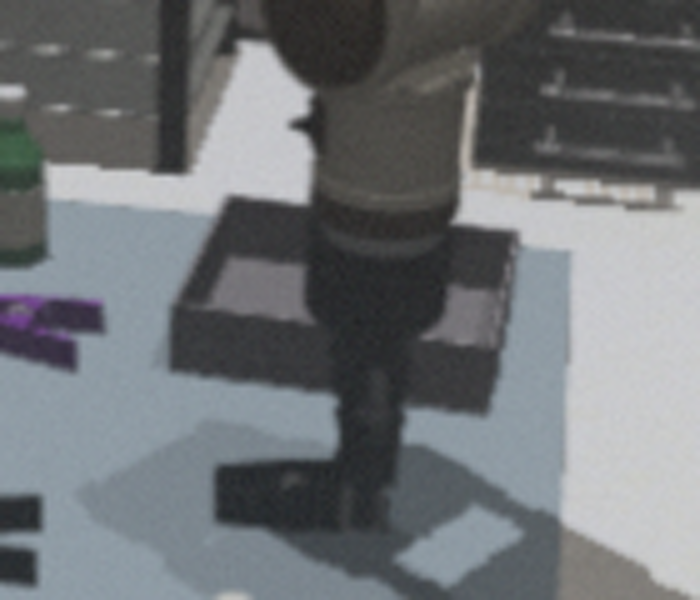

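{"name": "carry_out", "arguments": {"commands": [0,0,-0.4,0,0,0,0,0,0,0,0,0,0,0,0,0,0,0,0,0]}}

```text
clock: 8.97
position: [0.4342, -0.1567, -0.0255]
orientation: [0.768, -0.641, -0.0, 0.0]
force: [0.2, 0.3, -1.3]
grip_width: 0.0391
```

{"name": "carry_out", "arguments": {"commands": [0,0,0,0,0,0,0,0,0,0,0,0,0,0,0,0,0,0,0,0]}}

```text
clock: 9.38
position: [0.4345, -0.1569, -0.0253]
orientation: [0.768, -0.641, -0.0, -0.0]
force: [-0.6, -0.6, -0.2]
grip_width: 0.0389
```

D stalls at 38.9 mm, so it looks sound. I'll release it and go to B.

{"name": "carry_out", "arguments": {"commands": [0,0,0,0,0,0,0,0,0,0,0,0,0,0,0,0,0,0,0,0,0,0,0,0,0,0,-2,0,0,0,-2.5,0,0,0,-3,0,0,0,0,0], "claw": 1}}

```text
clock: 10.22
position: [0.4383, -0.1594, 0.0552]
orientation: [0.768, -0.641, 0.005, -0.0]
force: [1.2, -1.4, 0.5]
grip_width: 0.0854
```

Run:
```python
from h import *
plan(.6137,-.0775,-.026,-81.9)
```

```text
clock 10.22 turn 0.039 then shift cm x -5.63 y -18.52 z 8.12 gw 0.0854 F [ 1.2 -1.4  0.5] j6 0.78
```

{"name": "carry_out", "arguments": {"commands": [0,0,0,0.039,-1.0,-3.7,0,0,-1.0,-3.7,0,0,-1.0,-3.7,0,0,-1.0,-3.7,0,0,-1.3,-3.9,0,0,0,0,0,0,0,0,0,0,0,0,0,0]}}

```text
clock: 10.97
position: [0.6114, -0.0781, 0.049]
orientation: [0.755, -0.655, -0.001, 0.0]
force: [-0.3, -0.7, -0.6]
grip_width: 0.0857
```

Run:
```python
from h import *
plan(.6137,-.0775,-.026,-81.9)
c=arm.capture("top")
cv2.imwrite("pics/t3.png",cv2.resize(c["image"][140:280,205:405],None,fx=4,fy=4,interpolation=cv2.INTER_CUBIC))
```

```text
clock 10.97 turn -0.000 then shift cm x -0.02 y -0.23 z 7.50 gw 0.0857 F [-0.3 -0.7 -0.6] j6 1.11
```

View pics/t3.png

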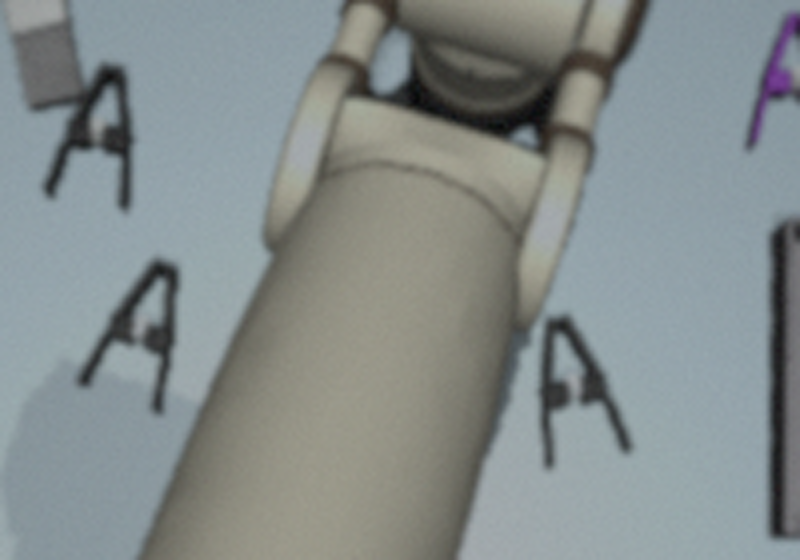

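D has sprung back and lies in place at crop (575,390). Now down onto B.

{"name": "carry_out", "arguments": {"commands": [0,-0.2,2.5,0,0,0,2.5,0,0,0,1.0,0,0,0,0.8,0,0,0,0.5,0,0,0,0,0,0,0,0,0]}}

```text
clock: 11.6
position: [0.6147, -0.0783, -0.0223]
orientation: [0.755, -0.656, 0.001, -0.0]
force: [0.1, -0.1, 0.8]
grip_width: 0.0855
```

{"name": "carry_out", "arguments": {"commands": [0,0,0.2,0,0,0,0,0,0,0,0,0,0,0,0,0,0,0,0,0,0,0,0,0,0,0,0,0,0,0,0,0,0,0,0,0,0,0,0,0,0,0,0,0], "claw": 0}}

```text
clock: 12.52
position: [0.6155, -0.0783, -0.0233]
orientation: [0.755, -0.656, 0.001, -0.0]
force: [-1.9, 0.3, 7.0]
grip_width: 0.0415
```

{"name": "carry_out", "arguments": {"commands": [0,0,0,0,0,0,0,0,0,0,0,0,0,0,0,0]}}

```text
clock: 12.85
position: [0.6155, -0.0783, -0.0233]
orientation: [0.755, -0.656, 0.001, -0.0]
force: [-1.2, -0.2, 7.6]
grip_width: 0.0416
```

{"name": "carry_out", "arguments": {"commands": [0,0,-0.5,0,0,0,0,0,0,0,0,0,0,0,0,0,0,0,0,0,0,0,0,0,0,0,0,0]}}

```text
clock: 13.43
position: [0.614, -0.0778, -0.0206]
orientation: [0.755, -0.656, -0.0, 0.0]
force: [-0.0, -0.2, -0.1]
grip_width: 0.0397
```

B stalls at 39.7 mm, so it is sound too. On to A.

{"name": "carry_out", "arguments": {"commands": [0,0,0,0,0,0,0,0,0,0,0,0,0,0,0,0,0,0,0,0,0,0,0,0,0,0,-2,0,0,0,-2.5,0,0,0,-3,0,0,0,0,0], "claw": 1}}

```text
clock: 14.27
position: [0.6187, -0.0793, 0.0615]
orientation: [0.755, -0.656, 0.005, -0.002]
force: [2.0, -0.4, 1.7]
grip_width: 0.0852
```

{"name": "carry_out", "arguments": {"commands": [0,0,0,0.11,0,0,0,0.11,0,0,0,0.09,-3.8,0.8,0,0,-3.8,0.8,0,0,-3.8,0.8,0,0,-3.8,0.8,0,0,-3.8,0.8,0,0,-3.8,0.8,0,0,0,0,0,0,0,0,0,0,0,0,0,0]}}

```text
clock: 15.27
position: [0.6052, 0.1546, 0.0545]
orientation: [-0.645, 0.764, -0.0, -0.0]
force: [1.3, -0.2, 0.5]
grip_width: 0.0851
```

Run:
```python
from h import *
plan(.6046,.1563,-.022,-99.7)
c=arm.capture("top")
cv2.imwrite("pics/t4.png",cv2.resize(c["image"][100:280,185:405],None,fx=3,fy=3,interpolation=cv2.INTER_CUBIC))
```

```text
clock 15.27 turn 0.001 then shift cm x -0.16 y 0.09 z 7.65 gw 0.0851 F [ 1.3 -0.2  0.5] j6 1.80
```

View pics/t4.png

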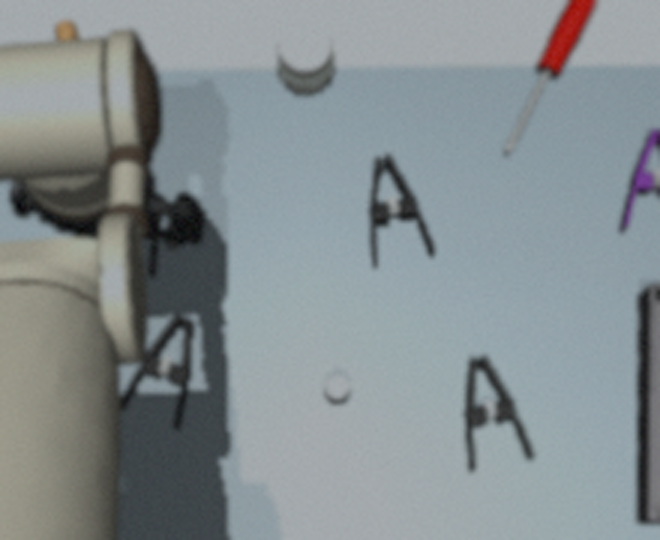

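B lies unchanged at (400,210). I'll go down onto A.

{"name": "carry_out", "arguments": {"commands": [-0.1,0.1,2.5,0,0,0,2.5,0,0,0,1.0,0,0,0,0.9,0,0,0,0.6,0,0,0,0,0,0,0,0,0]}}

```text
clock: 15.9
position: [0.6051, 0.1558, -0.0196]
orientation: [-0.645, 0.764, -0.0, 0.0]
force: [0.1, 0.5, 0.6]
grip_width: 0.0853
```

{"name": "carry_out", "arguments": {"commands": [0,0,0,0,0,0,0,0,0,0,0,0,0,0,0,0,0,0,0,0,0,0,0,0,0,0,0,0,0,0,0,0,0,0,0,0,0,0,0,0,0,0,0,0], "claw": 0}}

```text
clock: 16.82
position: [0.6059, 0.1564, -0.0182]
orientation: [-0.645, 0.764, -0.001, 0.001]
force: [-2.5, -0.4, 7.9]
grip_width: 0.0304
```

{"name": "carry_out", "arguments": {"commands": [0,0,0,0,0,0,0,0,0,0,0,0,0,0,0,0]}}

```text
clock: 17.15
position: [0.6059, 0.1564, -0.0182]
orientation: [-0.645, 0.764, -0.001, 0.001]
force: [-2.3, -0.2, 7.7]
grip_width: 0.0306
```

A goes all the way in (30.5 mm), so it is weak. I'll lift it.

{"name": "carry_out", "arguments": {"commands": [0,0,0,0,0,0,0,0,0,0,-1,0,0,0,-1,0,0,0,-2,0,0,0,-2.5,0,0,0,-2.5,0,0,0,-2.5,0,0,0,0,0,0,0,0,0], "squeeze": 30}}

```text
clock: 17.98
position: [0.6061, 0.1562, 0.0975]
orientation: [-0.645, 0.764, -0.001, 0.002]
force: [-1.0, 0.5, -1.2]
grip_width: 0.0297
```

Run:
```python
from h import *
plan(.43,-.38,.1,-90)
c=arm.capture("side")
cv2.imwrite("pics/s7.png",c["image"])
```

```text
clock 17.98 turn -0.169 then shift cm x 53.62 y 17.61 z -0.25 gw 0.0297 F [-1.   0.5 -1.2] j6 1.80
```

View pics/s7.png

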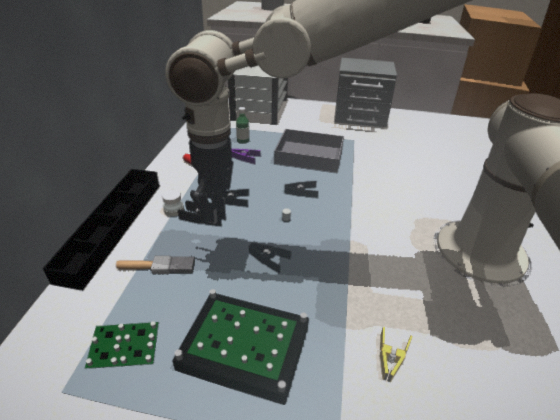

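A is held at (200,210) and the brush is unmoved. I'll carry A to the bin.

{"name": "carry_out", "arguments": {"commands": [0,0,0,-0.085,0,0,0,-0.084,3.8,1.2,0,0,3.8,1.2,0,0,3.8,1.2,0,0,3.8,1.2,0,0,3.8,1.2,0,0,3.8,1.2,0,0,3.8,1.2,0,0,3.8,1.2,0,0,3.8,1.2,0,0,3.8,1.2,0,0]}}

```text
clock: 19.03
position: [0.4823, -0.2247, 0.0931]
orientation: [-0.707, 0.707, 0.002, -0.0]
force: [-0.0, -0.1, -0.8]
grip_width: 0.0295
```

{"name": "carry_out", "arguments": {"commands": [3.8,1.3,0,0,3.8,1.3,0,0,3.8,1.4,0,0,3.8,1.4,0,0,0,0,0,0,0,0,0,0,0,0,0,0]}}

```text
clock: 19.62
position: [0.4296, -0.3746, 0.0932]
orientation: [-0.707, 0.707, 0.002, 0.0]
force: [-0.5, 0.4, -0.3]
grip_width: 0.0297
```

Run:
```python
from h import *
plan(.43,-.378,.02,-90)
c=arm.capture("top")
cv2.imwrite("pics/t5.png",c["image"])
```

```text
clock 19.62 turn -0.001 then shift cm x 0.34 y -0.04 z 7.32 gw 0.0297 F [-0.5  0.4 -0.3] j6 0.64
```

View pics/t5.png

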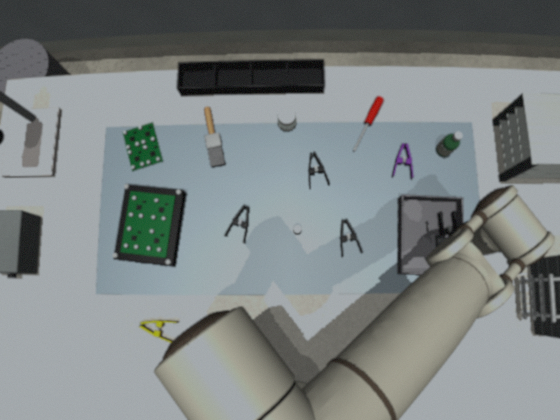

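{"name": "carry_out", "arguments": {"commands": [0.2,0,2.5,0,0,0,2.5,0,0,0,2.0,0,0,0,1.5,0,0,0,0.8,0,0,0,0,0,0,0,0,0,0,0,0,0]}}

```text
clock: 20.33
position: [0.4312, -0.3782, 0.003]
orientation: [0.707, -0.707, 0.001, 0.0]
force: [0.1, 0.0, 0.6]
grip_width: 0.0297
```

{"name": "carry_out", "arguments": {"commands": [0,0,0,0,0,0,0,0,0,0,0,0,0,0,0,0,0,0,0,0,0,0,0,0], "claw": 0.7}}

```text
clock: 20.83
position: [0.4303, -0.378, 0.0018]
orientation: [-0.707, 0.707, -0.0, 0.0]
force: [0.9, 0.9, -0.2]
grip_width: 0.0598
```

{"name": "carry_out", "arguments": {"commands": [0,0,-2,0,0,0,-2.5,0,0,0,-2.5,0,0,0,-2.5,0,0,0,0,0]}}

```text
clock: 21.25
position: [0.4328, -0.3811, 0.1027]
orientation: [-0.707, 0.707, -0.005, -0.001]
force: [-0.4, -1.3, 0.4]
grip_width: 0.06
```

Run:
```python
from h import *
plan(.4762,.1306,-.023,-108.4)
c=arm.capture("side")
cv2.imwrite("pics/s8.png",cv2.resize(c["image"][90:210,240:380],None,fx=5,fy=5,interpolation=cv2.INTER_CUBIC))
```

```text
clock 21.25 turn 0.321 then shift cm x -49.93 y 12.04 z 12.57 gw 0.0600 F [-0.4 -1.3  0.4] j6 0.64
```

View pics/s8.png

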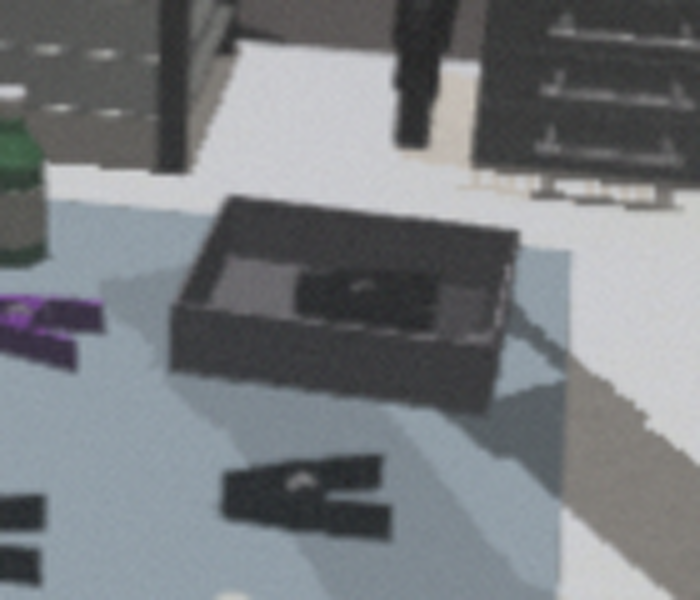

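A lies flat in the bin. Now C.

{"name": "carry_out", "arguments": {"commands": [0,0,0,0.11,0,0,0,0.11,0,0,0,0.1,-3.8,0.9,0,0,-3.8,0.9,0,0,-3.8,0.9,0,0,-3.8,0.9,0,0,-3.8,0.9,0,0,-3.8,0.9,0,0,-3.8,0.9,0,0,-3.8,0.9,0,0,-3.8,0.9,0,0], "claw": 1}}

```text
clock: 22.3
position: [0.46, -0.0257, 0.0956]
orientation: [-0.585, 0.811, 0.001, -0.001]
force: [0.4, -0.3, -0.5]
grip_width: 0.0851
```

{"name": "carry_out", "arguments": {"commands": [-3.8,0.9,0,0,-3.8,0.9,0,0,-3.8,0.9,0,0,-3.8,0.9,0,0,0,0,2.5,0,0,0,2.5,0,0,0,0,0,0,0,0,0,0,0,0,0], "squeeze": 20}}

```text
clock: 23.05
position: [0.475, 0.1275, 0.0471]
orientation: [-0.585, 0.811, -0.0, 0.0]
force: [0.5, -0.4, 0.0]
grip_width: 0.0855
```

Run:
```python
from h import *
plan(.4762,.1306,-.022,-108.4)
c=arm.capture("side")
cv2.imwrite("pics/s9.png",cv2.resize(c["image"][150:300,180:380],None,fx=4,fy=4,interpolation=cv2.INTER_CUBIC))
```

```text
clock 23.05 turn 0.000 then shift cm x -0.33 y -0.02 z 6.91 gw 0.0855 F [ 0.5 -0.4  0. ] j6 1.91
```

View pics/s9.png

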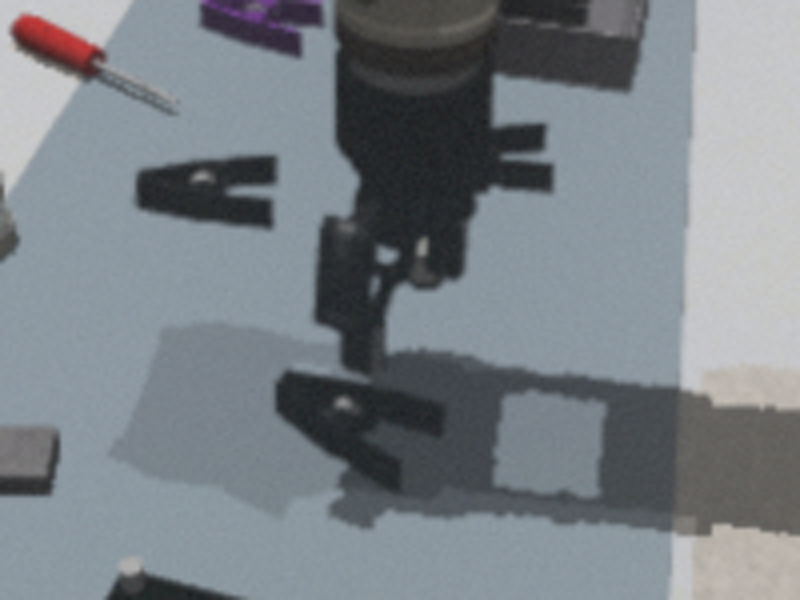

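The gripper is over C's tails, and the capacitor is clear behind it at (425,270). Going down.

{"name": "carry_out", "arguments": {"commands": [-0.3,0,2.5,0,0,0,2.0,0,0,0,1.0,0,0,0,0.8,0,0,0,0.5,0,0,0,0,0,0,0,0,0]}}

```text
clock: 23.68
position: [0.4764, 0.1306, -0.0206]
orientation: [-0.585, 0.811, -0.0, 0.0]
force: [-0.8, 0.2, -0.1]
grip_width: 0.0858
```

{"name": "carry_out", "arguments": {"commands": [0,0,0.2,0,0,0,0,0,0,0,0,0,0,0,0,0,0,0,0,0,0,0,0,0,0,0,0,0,0,0,0,0,0,0,0,0,0,0,0,0,0,0,0,0], "claw": 0}}

```text
clock: 24.6
position: [0.477, 0.131, -0.0218]
orientation: [-0.585, 0.811, -0.001, 0.001]
force: [-1.9, 0.4, 9.0]
grip_width: 0.0314
```

{"name": "carry_out", "arguments": {"commands": [0,0,0,0,0,0,0,0,0,0,0,0,0,0,0,0]}}

```text
clock: 24.93
position: [0.477, 0.131, -0.0218]
orientation: [-0.585, 0.811, -0.001, 0.001]
force: [-1.7, 0.2, 10.5]
grip_width: 0.0315
```

C goes to 31.5 mm, so it is weak. I'll lift it.

{"name": "carry_out", "arguments": {"commands": [0,0,0,0,0,0,0,0,0,0,-1,0,0,0,-1,0,0,0,-2,0,0,0,-2.5,0,0,0,-2.5,0,0,0,-2.5,0,0,0,0,0,0,0,0,0], "squeeze": 30}}

```text
clock: 25.77
position: [0.4772, 0.1307, 0.0939]
orientation: [-0.585, 0.811, -0.001, 0.002]
force: [-0.6, -0.6, -0.2]
grip_width: 0.0307
```

Run:
```python
from h import *
plan(.43,-.335,.1,-90)
```

```text
clock 25.77 turn -0.320 then shift cm x 46.57 y 4.72 z -0.61 gw 0.0307 F [-0.6 -0.6 -0.2] j6 1.91
```

{"name": "carry_out", "arguments": {"commands": [0,0,-0.6,-0.11,0,0,0,-0.11,0,0,0,-0.1,3.9,0.4,0,0,3.9,0.4,0,0,3.9,0.4,0,0,3.9,0.4,0,0,3.9,0.4,0,0,3.9,0.4,0,0,3.9,0.4,0,0,3.9,0.4,0,0,3.9,0.4,0,0]}}

```text
clock: 26.77
position: [0.438, -0.2214, 0.0963]
orientation: [-0.707, 0.707, 0.001, -0.0]
force: [0.8, 0.1, -0.8]
grip_width: 0.0306
```

{"name": "carry_out", "arguments": {"commands": [3.9,0.4,0,0,3.9,0.4,0,0,3.7,0.4,0,0,0,0,0,0,0,0,0,0,0,0,0,0]}}

```text
clock: 27.27
position: [0.4268, -0.3339, 0.0963]
orientation: [-0.707, 0.707, 0.002, 0.0]
force: [-1.0, 0.6, -1.3]
grip_width: 0.0306
```

Run:
```python
from h import *
plan(.43,-.335,.02,-90)
c=arm.capture("side")
cv2.imwrite("pics/s10.png",cv2.resize(c["image"][60:210,200:400],None,fx=4,fy=4,interpolation=cv2.INTER_CUBIC))
```

```text
clock 27.27 turn -0.001 then shift cm x 0.11 y -0.32 z 7.63 gw 0.0306 F [-1.   0.6 -1.3] j6 0.68
```

View pics/s10.png

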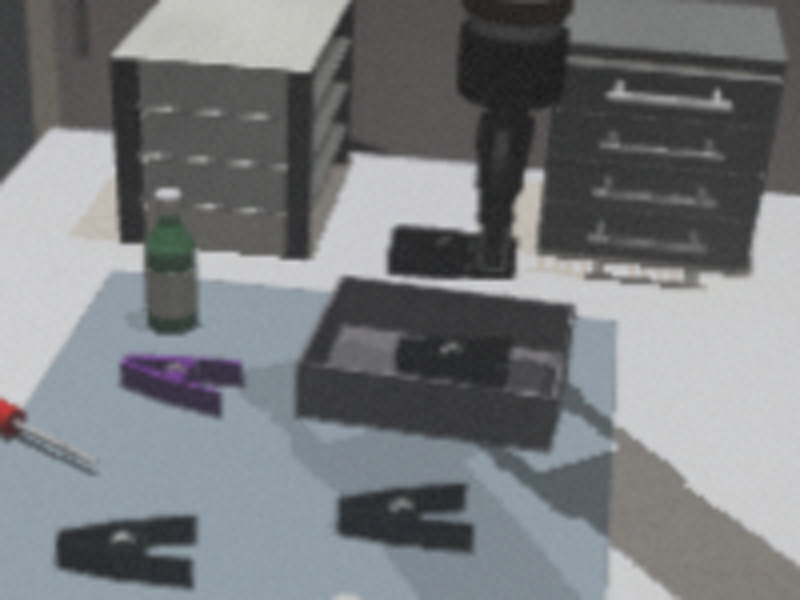

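C is held level over the bin, with A below it. I'll lower and release above A's height.

{"name": "carry_out", "arguments": {"commands": [0,-0.2,2.5,0,0,0,2.5,0,0,0,2.0,0,0,0,1.0,0,0,0,0,0,0,0,0,0,0,0,0,0]}}

```text
clock: 27.9
position: [0.4306, -0.3358, 0.0192]
orientation: [0.707, -0.707, 0.001, 0.0]
force: [-0.5, 0.3, -0.5]
grip_width: 0.0307
```

{"name": "carry_out", "arguments": {"commands": [0,0,0,0,0,0,0,0,0,0,0,0,0,0,0,0,0,0,0,0,0,0,0,0], "claw": 0.7}}

```text
clock: 28.4
position: [0.4297, -0.3354, 0.0179]
orientation: [-0.707, 0.707, -0.0, -0.0]
force: [0.8, -0.4, -0.1]
grip_width: 0.0598
```

{"name": "carry_out", "arguments": {"commands": [0,0,-2,0,0,0,-3,0,0,0,-3,0,0,0,-3,0,0,0,-3,0,0,0,0,0,0,0,0,0,0,0,0,0,0,0,0,0]}}

```text
clock: 29.15
position: [0.4288, -0.3343, 0.1559]
orientation: [-0.707, 0.707, 0.002, 0.0]
force: [0.1, 0.2, 0.5]
grip_width: 0.0596
```

Run:
```python
from h import *
s=arm.sense();print(s["clock"],s["position"],s["grip_width"])
c=arm.capture("side")
cv2.imwrite("pics/s11.png",cv2.resize(c["image"][60:210,200:400],None,fx=4,fy=4,interpolation=cv2.INTER_CUBIC))
cv2.imwrite("pics/t11.png",arm.capture("top")["image"])
```

```text
29.15 [ 0.42879806 -0.33433861  0.1558503 ] 0.05960341968463004
```

View pics/s11.png

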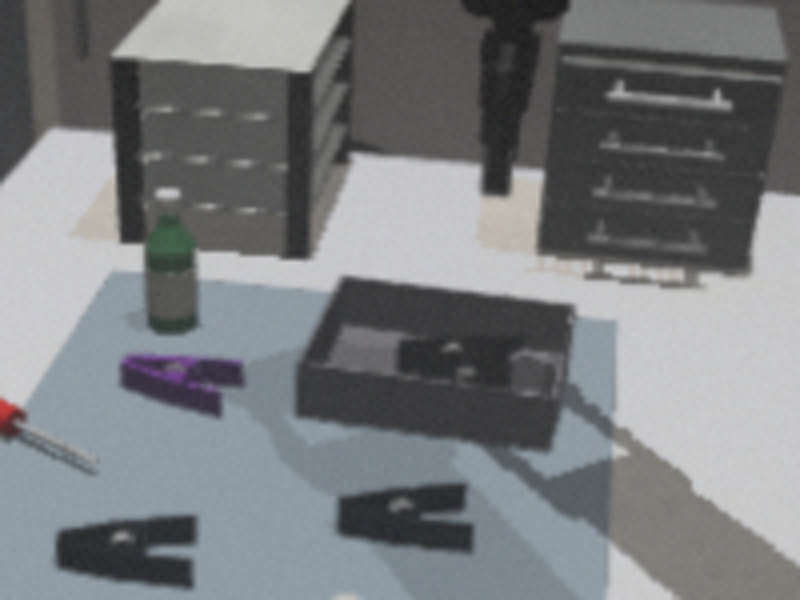

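View pics/t11.png

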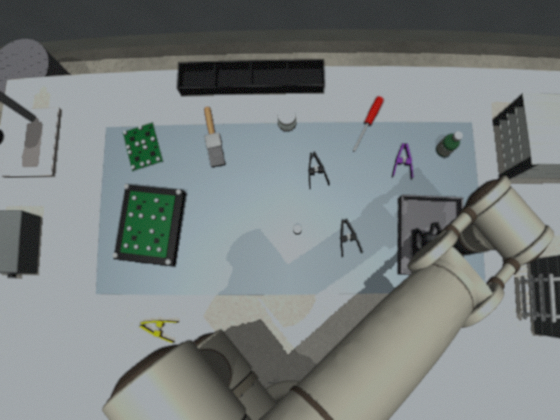

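Both clamps are in the bin: the pivots show at (452,347) and (468,372) in the side crop. One numeric check before handing in.

Run:
```python
from h import *
import pickle
c=arm.capture("side");a=pickle.load(open("side0.pkl","rb"))
def w(c,u,v):
    o,d=ray(c,[[u,v]]);return (o+d[0]*np.median(c["depth"][v-1:v+2,u-1:u+2])).round(3)
for u,v in((313,147),(317,153),(305,148),(325,147)): print("bin",w(c,u,v))
t=arm.capture("top");t0=pickle.load(open("top0.pkl","rb"))
for n,(x,y,ww,h) in dict(B=(303,145,32,45),D=(332,212,36,48)).items():
    for q in(t0,t):
        m=q["image"][y:y+h,x:x+ww].max(2)<85; v,u=np.where(m); print(n,plane(q,[[u.mean()+x,v.mean()+y]],.02).round(3),m.sum())
print("cap/jar/brush/driver img diff", [int((cv2.absdiff(t["image"],t0["image"])[s].max(2)>60).sum()) for s in (np.s_[220:238,288:306],np.s_[105:135,273:300],np.s_[105:170,200:225],np.s_[95:155,350:385])])
```

```text
bin [ 0.454 -0.373  0.028]
bin [ 0.437 -0.326  0.034]
bin [ 0.479 -0.366  0.025]
bin [ 0.415 -0.356  0.042]
B [[ 0.648 -0.075  0.02 ]] 169
B [[ 0.646 -0.077  0.02 ]] 162
D [[ 0.468 -0.152  0.02 ]] 177
D [[ 0.466 -0.153  0.02 ]] 199
cap/jar/brush/driver img diff [0, 0, 6, 0]
```

```bash
python3 -c "
from rig import arm
print(arm.close_job(), arm.sense()['clock'])"
```

```text
the job is handed in; nothing more can be done
the job is handed in; nothing more can be done
```

The two weak clamps are in the scrap bin and the two sound ones are still on the mat. The job was handed in at about 29 s of the 61 s allowed, and no verdict was reported.

| Clamp (my label, left to right as seen from the robot) | Stall width at 20 N | Result |
|---|---|---|
| A, back left | 30.5 mm | weak, in the bin |
| C, front left | 31.5 mm | weak, in the bin |
| B, back right | 39.7 mm | sound, left in place |
| D, front right | 38.9 mm | sound, left in place |

**Last checks:**
- **Bin:** both clamps are inside the walls. Their tops are about 28 mm (A) and up to 42 mm (C) above the table, because C partly rests on A.
- **Sound clamps:** B and D are within about 3 mm of where they started.
- **Bystanders:** the capacitor, jar and screwdriver show no change in the top picture. The brush differs by only 6 pixels, which I put down to the clamp lifted from beside it.

**What disagreed:**
- **Tool height:** the true fingertips sat about 34 mm above the reported tool point. The first squeeze on D therefore closed in the air above it. I took the height from the depth picture and worked at negative reported heights from then on.
- **Table contact:** while closing, the fingertips pressed lightly on the table, 7 to 10 N at the wrist.
- **Sound widths:** B and D closed slightly narrower than the 41 mm expected for a sound spring, but well clear of the 32 mm of a weak one.

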